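# Open the double-latched display chest

## Robot

A 6-joint arm with a two-finger parallel gripper is mounted at the origin on the work surface. World frame = base frame: x ahead of the robot, y to its left, z up, the work surface at z = 0. Lengths are in m, angles in rad, forces in N, time in s.
With the tool pointing down it reaches from about 0.15 to 0.775 m from the base axis. Payload 6.1 kg.
Tool frame: the origin (TCP) lies between the finger pads; the fingertips stand bot.tcp_to_tips ahead of it and the grasp point (between the pads) lies 8 mm behind it (bot.tcp_to_tips is the distance from the TCP to the fingertips, in m); z points along the fingers, y is the line along which they close (so a half turn about z gives the same grasp; the last joint's range is limited). The gripper opens to 85 mm and grips with 20 to 120 N. Pads are 22 mm wide; open, the fingers measure 114 mm over their backs; the gripper's body (76 mm by 85 mm) begins 54 mm behind the grasp point. The pads swing forward as they close: fully open they stand 13 mm farther back than shut.
Start: joints at [1.155, 0.126, -0.04, 1.405, 0, 1.571], TCP at [0.212, 0.48, 0.242] pointing down, gripper open.
Joint ranges: [-2.72, 2.72], [-0.95, 1.95], [-1.27, 1.35], [-1.78, 2.02], [-1.46, 1.47], [-3.14, 3.14]. Speed limits (rad/s): [2.39, 2.39, 3.01, 3.14, 3.14, 3.14].

## Interface

Orientations are given as [roll, pitch, yaw] about the fixed x, y, z axes, in that order (R = Rz(yaw) Ry(pitch) Rx(roll)).
In Python, from cell import bot gives the robot as it stands. The module is installed in compiled form; this text tells all that it offers.
- The arm moves only by the tool carry_out, never from a script. Its argument "commands" is text: rows parted by semicolons, each of 7 numbers parted by spaces: the closure, from 0 (fully open) to 1 (shut), then the shift along the tool's x, y, z as a fraction of full scale, then the turn, a rotation vector about the tool's x, y, z as a fraction of full scale. A call has 1 to 5 rows; each row is the pose to reach, as a shift and turn from the pose commanded when the call began, along the tool's axes at that moment; what a row does not reach only later rows make up. Full scale, the value 1, is 50 cm for a shift and 90 degrees for a turn. A row lasts 1/10 s, in which the tool goes at most 50 mm and 8.59 degrees, less where a joint would pass 70% of its speed; a pose out of reach is approached as far as the arm can. A call with a number of a shift or a turn outside -1 to 1 is refused whole. A call with a gripper value outside its range is refused whole. The fingers move at their own pace and stop on an object; "squeeze" is the grip in N (left out, the last holds). Time passes only in rows, so rows that repeat a pose let the fingers close. It gives the time, the measured TCP pose, the force, the opening and the grip force at its end, in the units of the state.
- bot.get_state(): the state, without advancing time (a new reading comes with each control period).
- bot.camera(name): name is "side" or "top"; returns a dict with "img" (384x512x3 uint8, red, green, blue), "K" (3x3 intrinsics, pixels), "view" (4x4, takes a point from world to camera coordinates). Camera axes: x right, y down, z forward; pixel columns grow to the right and rows downward; lengths in m; the calibration is good to about 2 mm. A picture is of the moment at which its call begins. There is no depth.
- bot.finish_job(): hands the job in; it is judged then, once.
The state is a dict: "time_s": time; "joints": joint angles; "dq": joint speeds; "tau": joint torques, N m; "tool_pos": TCP position; "tool_rot": TCP orientation; "ft_force": force on the tool from outside, world axes, zero at the start; "moment": the same for the moment, N m; "width": opening from 0.0 (shut) to 1.0 (fully open); "grasp_force": force on a finger pad.
Only numpy, scipy, OpenCV 4.12 (cv2) and the standard library are available. Lean on these libraries where they do the work, as an engineer would, in place of code of your own. Each camera call takes 0.05 s, during which the arm holds its last target. There are 200 camera calls.

## Task

Open the wooden display chest on the stall counter: draw the knobbed bolt at its front back off the lid, lift the lid gently just until the second catch stops it and leave it resting there, then feel along the trough in front of the lid for the hidden catch and press it gently all the way in under the lid. With the catch freed, raise the lid to about 50 degrees or more and leave it standing open. Never force the lid, bolt or catch, and leave the wares around the chest alone.

Things in the scene. Friction and masses are not known exactly. Their poses are not given: they have to be found in the camera images.
- chest: Fixed dark wooden chest with brass trim, 262 (x) x 340 (y) x 104 mm high without handle and knob. Origin on the counter; outline x = -150 (front, robot side) to +112 mm, y = -170 to +170 mm in its frame; x points from front to hinge, z up. In front is an open-topped trough; at the trough's +y end a deck (y from +75 mm, top z = 103.5 mm) carries the bolt; behind lies the lid.
- trough (a point): Middle of the trough's open top, 90 mm above the counter, at chest (-104.5, -43.5, 90) mm; axes as the chest's. The trough runs x = -142 to -67 mm, y = -162 to +75 mm in the chest frame, floor at z = 22 mm; its front board is 8 mm thick, top at z = 98 mm. Its back wall is flat but for the hidden catch.
- catch_zone (a point): Middle of the stretch where the hidden catch can stand: chest (-90, -47.5, 68) mm. The catch is a black tab 26 mm wide (y), z = 53 to 83 mm (2 mm more or less), standing 23 mm out of the trough's back wall, front face at x = -90 mm. Its middle lies anywhere from y = -95 to 0 mm, different each time. Solid sideways; slides only to +x (in under the lid), 16 mm, about 3 N of drag.
- lid_handle (a point): Centre of the lid's brass bar handle: a round bar 12 mm thick, 110 mm long along the chest's y, its axis 34 mm above the lid's top and (lid shut) 137 mm above the counter, at chest x = -5 mm; the space under and beside the bar is free. It moves with the lid.
- lid_hinge (a point): The lid's hinge axis (along the chest's y, through this point): chest x = +105 mm, z = 90 mm. The lid is a 12 mm wooden board from chest x = -70 to +105 mm, its shut top 102.5 mm above the counter.
- bolt_knob (a point): Centre (half-way up) of the bolt's upright brass knob, 18 mm across, 32 mm tall, 126 mm above the counter; bolt shut, it is at chest (-85, +122.5) mm. The steel plate under it, 30 mm wide, overlaps the lid's front edge by 17 mm. Slides straight to the chest's -x (towards the front), 28 mm, about 3 N of drag, and stays where it is left.
- bolt (a joint): Bolt, m: 0 shut over the lid, 0.028 fully drawn; it is clear of the lid from 0.020 on.
- lid (a joint): Lid angle, rad: 0 shut, 1.3 wide open. Its stiff hinge holds it at any angle; lifting takes about 6 N at the handle. With the bolt drawn it lifts freely until the second catch stops it, at 0.06 to 0.10 rad (about 7 to 11 mm at the handle). Only within the last 0.02 rad or so before that stop is the catch free to slide; with the lid lower the catch is blocked.
- catch (a joint): Hidden catch, m: 0 holding the lid, 0.016 pushed fully in; it lets go of the lid from 0.010 on and stays where it is pushed.
- figurine_center (a point): Centre (75 mm up) of a loose brass figurine, 68 mm across, 150 mm tall, standing beside the chest. To be left alone.
- clay_pot_center (a point): Centre (40 mm up) of a loose clay pot, 90 mm across, 80 mm tall, standing beside the chest. To be left alone.
- copper_vase_center (a point): Centre (65 mm up) of a loose copper vase, 68 mm across, 130 mm tall, standing beside the chest. To be left alone.

How it is judged:
By the outcome, as a careful person would: the job done as asked, in the order asked, and still so for the second after the job is handed in, with the robot touching nothing.
It also fails if it takes over 72 s, if anything falls off the work surface, if the arm or the gripper's body presses on something with over 40 N, if the wrist force passes 120 N, or if a joint passes its speed limit or range.

## Working session

There is one attempt and no reset: what is moved stays moved. The work goes in short steps, Python scripts to look and compute and a tool call to move; the robot and the scene stay as the last step left them, time stands still between calls to the robot, and variables do not carry over. Pictures are saved under pics/ and viewed, at most 10 in all, crops included, and the job is handed in when it is done.

Besides the shell and the picture viewer there is one more tool, called after "Emit:" as name(argument=value, ...) on one line, values as JSON. carry_out: Moves the arm, as the interface text tells. Shift numbers are shares of 50 cm and turn numbers shares of 90 degrees, none past 1 either way. Its arguments: {"type":"object","properties":{"commands":{"type":"string"},"squeeze":{"type":"number"}},"required":["commands"]}

```bash
mkdir -p pics; python3 - <<'E'
from cell import bot
import cv2,numpy as np
s=bot.get_state(); print({k:np.round(v,3) for k,v in s.items()}, bot.tcp_to_tips)
for n in("top","side"):
    c=bot.camera(n); cv2.imwrite(f"pics/{n}0.png",c["img"][:,:,::-1]); np.savez(f"{n}0.npz",**c)
    print(n,c["K"].round(1).tolist(),c["view"].round(3).tolist())
E
```

```text
{'time_s': np.float64(0.0), 'joints': array([ 1.155,  0.126, -0.041,  1.405, -0.   ,  1.571]), 'dq': array([-0.002, -0.   ,  0.   ,  0.   ,  0.   ,  0.001]), 'tau': array([ 0.0000e+00, -4.3592e+01,  3.5292e+01,  1.7000e-02,  0.0000e+00,
        0.0000e+00]), 'tool_pos': array([0.212, 0.48 , 0.242]), 'tool_rot': array([-3.14 ,  0.   ,  2.726]), 'ft_force': array([-0.167,  0.337, -1.107]), 'moment': array([ 0.024, -0.011,  0.032]), 'grasp_force': np.float64(0.0), 'width': np.float64(1.001)} 0.011
top [[473.8, 0.0, 251.6], [0.0, 473.8, 179.1], [0.0, 0.0, 1.0]] [[0.024, -1.0, 0.001, 0.037], [-0.981, -0.023, -0.192, 0.562], [0.192, 0.004, -0.981, 1.261], [0.0, 0.0, 0.0, 1.0]]
side [[399.9, 0.0, 254.3], [0.0, 399.9, 192.4], [0.0, 0.0, 1.0]] [[0.759, -0.651, -0.016, -0.409], [-0.473, -0.534, -0.701, 0.346], [0.448, 0.54, -0.713, 0.746], [0.0, 0.0, 0.0, 1.0]]
```

View pics/top0.png

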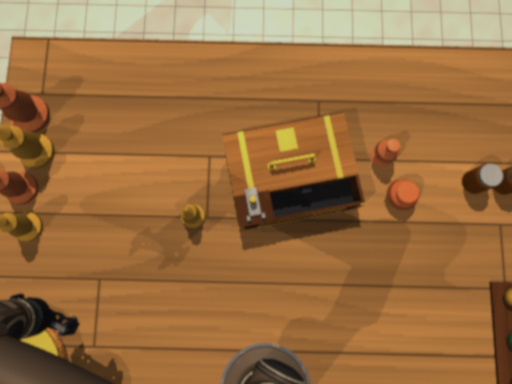

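View pics/side0.png

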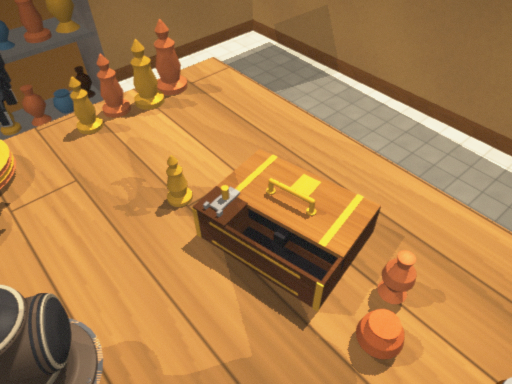

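The top view shows the chest at about cols 225–362, rows 115–227, with the knob near (252,200), the handle near (292,162), the figurine at (193,215), and the vase and pot at (388,150) and (404,193). The side view shows the knob near (225,191), the handle at (290,193), and a dark tab in the trough near (281,238). Next I'll enlarge both views.

```bash
python3 - <<'E'
import cv2,numpy as np
t=cv2.imread("pics/top0.png")[105:235,220:370]; s=cv2.imread("pics/side0.png")[145:305,190:390]
a=cv2.resize(t,(400,347),interpolation=cv2.INTER_CUBIC)
t2=cv2.convertScaleAbs(cv2.resize(t,None,fx=4,fy=4,interpolation=cv2.INTER_CUBIC)[200:,:],alpha=1.5)
s2=cv2.convertScaleAbs(cv2.resize(s,None,fx=4,fy=4,interpolation=cv2.INTER_CUBIC)[:600,:],alpha=1.5)
cv2.imwrite("pics/side_z.png",s2)
for n in("top","side"):
    im=cv2.imread(f"pics/{n}0.png"); h=cv2.cvtColor(im,cv2.COLOR_BGR2HSV)
    m=cv2.inRange(h,(22,130,110),(35,255,255)); k,l,st,c=cv2.connectedComponentsWithStats(m)
    for i in range(1,k):
        if st[i,4]>8: print(n,st[i].tolist(),c[i].round(1))
E
```

```text
top [324, 115, 19, 64, 356] [332.8 145.6]
top [276, 128, 22, 23, 391] [286.2 139.1]
top [238, 131, 15, 56, 339] [245.  157.9]
top [272, 154, 42, 10, 110] [292.8 158.4]
top [268, 163, 3, 6, 11] [268.7 165.5]
top [250, 196, 6, 6, 29] [252.3 198.9]
top [21, 330, 36, 26, 418] [ 41.3 342. ]
side [151, 93, 12, 11, 75] [157.2  98.2]
side [90, 118, 12, 12, 68] [ 96.1 123.6]
side [0, 140, 9, 30, 195] [  3.2 153.4]
side [236, 155, 41, 36, 282] [255.9 172.4]
side [11, 158, 2, 9, 10] [ 11.7 162.2]
side [178, 166, 4, 5, 12] [179.2 167.9]
side [269, 174, 52, 28, 512] [301.5 186. ]
side [221, 185, 7, 6, 30] [224.4 187.6]
side [182, 188, 10, 15, 69] [187.2 195.4]
side [319, 194, 45, 52, 480] [340.5 220.1]
side [311, 210, 5, 5, 13] [313.5 212.2]
side [317, 282, 7, 5, 15] [320.1 284.3]
```

View pics/side_z.png

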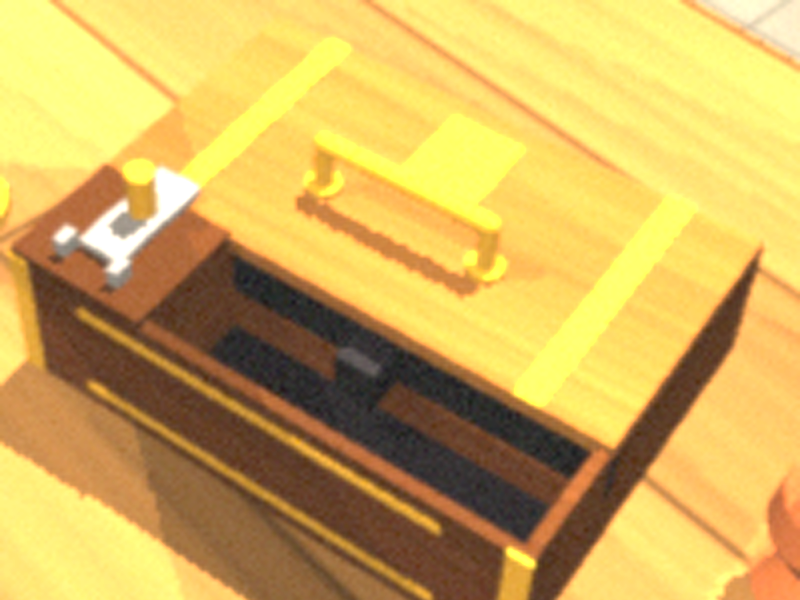

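The enlarged side view shows the knob's top at zoom (139,168), which is px (224.8,187), and the handle bar running from (318,140) to (497,222). The grey top face of the catch is at zoom (361,361), i.e. px (280.3,235.3).

```bash
cat > h.py <<'E'
import cv2,numpy as np
C={n:dict(np.load(f"{n}0.npz")) for n in("top","side")}
def ray(n,p,C=C):
    c=C[n];R=c["view"][:3,:3];t=c["view"][:3,3]
    return -R.T@t, R.T@np.linalg.solve(c["K"],[p[0],p[1],1])
def plane(n,p,z):
    o,d=ray(n,p); return o+d*(z-o[2])/d[2]
def tri(a,b):
    (o1,d1),(o2,d2)=ray("top",a),ray("side",b)
    s=np.linalg.lstsq(np.c_[d1,-d2],o2-o1,rcond=None)[0]
    p,q=o1+s[0]*d1,o2+s[1]*d2; return (p+q)/2,np.linalg.norm(p-q)
E
python3 - <<'E'
from h import *
print("knobtop",tri((252.3,198.9),(224.6,187.0)))
strips={}
for n,boxes in {"top":[(324,115,19,64),(238,131,15,56),(276,128,22,23)],"side":[(319,194,45,52),(236,155,41,36)]}.items():
    im=C[n]["img"][:,:,::-1].copy(); h=cv2.cvtColor(im,cv2.COLOR_BGR2HSV); m=cv2.inRange(h,(20,110,90),(36,255,255))
    for x,y,w,hh in boxes:
        ys,xs=np.nonzero(m[y:y+hh,x:x+w]); P=np.array([plane(n,(a+x,b+y),.1025)[:2] for a,b in zip(xs,ys)],np.float32)
        r=cv2.minAreaRect(P); print(n,"strip ctr",np.round(r[0],4),"size",np.round(r[1],3),"ang",r[2])
T=C["top"]["img"]; h=cv2.cvtColor(T,cv2.COLOR_RGB2HSV); m=cv2.inRange(h,(20,100,60),(36,255,255))
for r in range(150,176): print(r,''.join('#' if v else '.' for v in m[r,262:322]))
for a in ((318,140),(497,222),(407,181)):
    print("handle side z.137",plane("side",(a[0]/4+190,a[1]/4+145),.140))
print("catch top",plane("side",(280.3,235.3),.083))
for n,p in (("top",(193,208)),("top",(388,145)),("top",(404,187))): print(plane(n,p,.1))
E
```

```text
knobtop (array([0.49286983, 0.04647877, 0.14272744]), np.float64(0.0027863868320143073))
top strip ctr [ 0.6472 -0.1679] size [0.181 0.018] ang 12.031002044677734
top strip ctr [0.6081 0.0694] size [0.157 0.019] ang 12.079668998718262
top strip ctr [ 0.664  -0.0412] size [0.063 0.052] ang 12.473214149475098
side strip ctr [ 0.6495 -0.1674] size [0.179 0.018] ang 12.162847518920898
side strip ctr [0.609 0.07 ] size [0.129 0.095] ang 47.22273254394531
150 .................###########................................
151 ..................####......................................
152 ............................................................
153 .................................................###........
154 ............................................#########.......
155 .......................................##############.......
156 .................................####################.......
157 ............................#########################.......
158 .......................####################..####..###......
159 .................#####################........####.###...
[... 670 characters left out ...]
................................................
171 ............................................................
172 ............................................................
173 ............................................................
174 ............................................................
175 ............................................................
handle side z.137 [ 0.58607376 -0.0014516   0.14      ]
handle side z.137 [ 0.61531263 -0.11270807  0.14      ]
handle side z.137 [ 0.60087464 -0.05837343  0.14      ]
catch top [ 0.52757262 -0.1020222   0.083     ]
[0.47007182 0.20339356 0.1       ]
[ 0.65469319 -0.31774756  0.1       ]
[ 0.53977039 -0.35678386  0.1       ]
```

```bash
cat >> h.py <<'E'
from scipy.spatial.transform import Rotation as Ro
from cell import bot
O=np.array([.603,-.0555,0]); A=np.radians(12.1); RC=Ro.from_euler('z',A)
def w(x,y,z): return O+RC.apply(np.array([x,y,z])/1000)
def ch(p): return RC.inv().apply(np.asarray(p)-O)*1000
def go(p,yaw,tilt=0,frm=None):
    """shift/turn numbers from pose frm (default measured) to world p, yaw; tilt about chest y (rad)"""
    s=bot.get_state(); p0,r0=frm or (s["tool_pos"],Ro.from_euler('xyz',s["tool_rot"]))
    r=Ro.from_rotvec(RC.apply([0,tilt,0]))*Ro.from_euler('xyz',[np.pi,0,yaw])
    print("row",np.round(r0.inv().apply(p-p0)/.5,4),np.round((r0.inv()*r).as_rotvec()/(np.pi/2),4)); return p,r
def st():
    s=bot.get_state(); print("t",round(s["time_s"],2),"chest",ch(s["tool_pos"]).round(1),"rot",s["tool_rot"].round(3),"F",RC.inv().apply(s["ft_force"]).round(1),"w",round(s["width"],3),"g",round(s["grasp_force"],1),"q",s["joints"].round(2))
Y1=A+np.pi/2; Y0=A
E
python3 - <<'E'
from h import *
from h import plane
for z in (.137,.143): print("handle top view",ch(plane("top",(292,160),z)), "side",ch(plane("side",(291.9,190.25),z)))
print("knob",ch([.4929,.0465,.142]),"catch",ch(plane("side",(280.3,235.3),.083)),"strip ctr",ch([.648,-.1677,.1]))
print("figurine",ch(plane("top",(193,208),.13)),ch(plane("top",(388,145),.11)),ch(plane("top",(404,187),.08)))
a=go(w(-45,122.5,240),Y1); b=go(w(-45,122.5,132),Y1,frm=a)
E
```

```text
handle top view [ -4.83358103   2.15762635 137.        ] side [ 9.46091465e-02 -1.10480301e+00  1.37000000e+02]
handle top view [ -6.13452163   2.94203418 143.        ] side [ -5.06277655  -4.15626793 143.        ]
knob [-86.27284095 122.81289393 142.        ] catch [-83.5035448  -29.67764889  83.        ] strip ctr [  20.4810429  -119.14011449  100.        ]
figurine [-80.30939062 278.09124609 130.        ] [  -6.5342773  -263.82434581  110.        ] [-122.70229977 -288.4279598    80.        ]
row [-0.9314 -0.5182  0.004 ] [-8.000e-04  4.000e-04  6.008e-01]
row [ 0.    -0.     0.216] [0. 0. 0.]
```

Emit:
carry_out(commands="1 -0.93 -0.52 0 0 0 0.6; 1 -0.93 -0.52 0 0 0 0.6; 1 -0.93 -0.52 0 0 0 0.6; 1 -0.93 -0.52 0 0 0 0.6; 1 -0.93 -0.52 0 0 0 0.6", squeeze=25)

```text
time_s: 0.6
tool_pos: [0.3629, 0.2787, 0.2421]
tool_rot: [-3.141, 0.0, 1.97]
ft_force: [0.7, 0.7, 0.8]
width: 0.145
grasp_force: 0.0
```

```bash
python3 -c "
from h import *
st(); go(w(-45,122.5,240),Y1)"
```

```text
t 0.6 chest [-164.7  377.1  242.1] rot [-3.141  0.     1.97 ] F [0.8 0.5 0.8] w 0.145 g 0.0 q [ 0.65 -0.   -0.18  1.4   0.    1.83]
row [-0.5451  0.1398  0.0041] [-1.000e-04  0.000e+00  1.198e-01]
```

Emit:
carry_out(commands="1 -0.545 0.14 0 0 0 0.12; 1 -0.545 0.14 0 0 0 0.12; 1 -0.545 0.14 0 0 0 0.12; 1 -0.545 0.14 0 0 0 0.12; 1 -0.545 0.14 0 0 0 0.12")

```text
time_s: 1.1
tool_pos: [0.5157, 0.0805, 0.2421]
tool_rot: [-3.141, -0.0, 1.787]
ft_force: [-0.4, 0.6, -0.2]
width: 0.0
grasp_force: 0.0
```

Emit:
carry_out(commands="1 0 0 0 0 0 0; 1 0 0 0 0 0 0")

```text
time_s: 1.3
tool_pos: [0.5151, 0.0814, 0.2415]
tool_rot: [-3.14, -0.0, 1.785]
ft_force: [-0.0, 0.8, 0.6]
width: -0.002
grasp_force: 0.0
```

```bash
python3 -c "
from h import *
st(); go(w(-45,122.5,132),Y1)"
```

```text
t 1.3 chest [-57.3 152.3 241.5] rot [-3.14  -0.     1.785] F [0.1 0.8 0.6] w -0.002 g 0.0 q [ 0.16  0.12 -0.05  1.4   0.    1.51]
row [-0.0597  0.0247  0.219 ] [-0.0011 -0.0003  0.0016]
```

Next I'll move sideways to sit over the start point, then go down beside the knob.

Emit:
carry_out(commands="1 -0.06 0.025 0 0 0 0; 1 -0.06 0.025 0.08 0 0 0; 1 -0.06 0.025 0.14 0 0 0; 1 -0.06 0.025 0.19 0 0 0; 1 -0.06 0.025 0.219 0 0 0")

```text
time_s: 1.8
tool_pos: [0.5316, 0.0573, 0.1305]
tool_rot: [-3.138, -0.001, 1.79]
ft_force: [-0.9, 0.2, 0.8]
width: -0.002
grasp_force: 0.0
```

```bash
python3 - <<'E'
from h import *
st(); c=bot.camera("side"); 
cv2.imwrite("pics/s1.png",cv2.resize(c["img"][100:300,140:380,::-1],None,fx=3,fy=3))
st()
E
```

```text
t 1.8 chest [-46.2 125.3 130.5] rot [-3.138e+00 -1.000e-03  1.790e+00] F [-0.9  0.4  0.8] w -0.002 g 0.0 q [ 0.11  0.17 -0.23  1.17  0.    1.46]
t 1.85 chest [-46.9 125.4 128.9] rot [-3.136e+00 -1.000e-03  1.790e+00] F [-1.2 -0.4 -2.5] w 0.002 g 0.0 q [ 0.11  0.17 -0.24  1.17  0.    1.46]
```

View pics/s1.png

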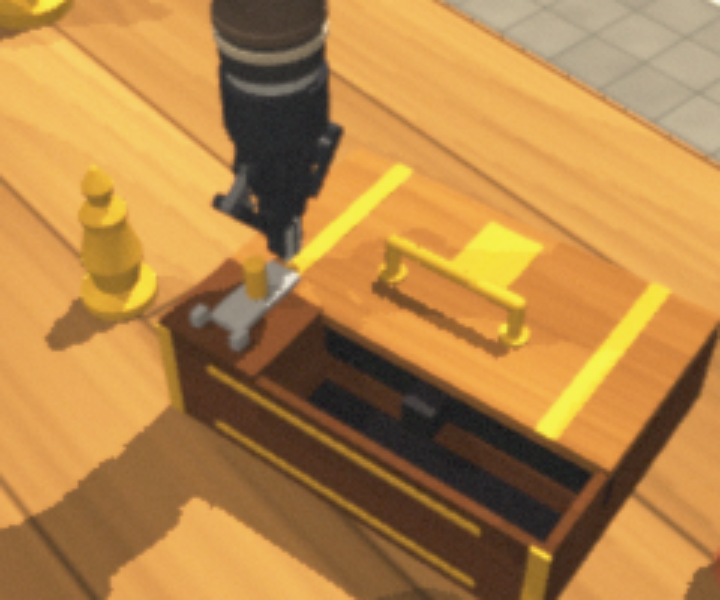

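The closed fist stands behind the knob (knob at about (255,275), fingertips at about (287,255) in the crop) and is clear of everything. I'll push toward the front slowly.

Emit:
carry_out(commands="1 0 -0.008 -0.005 0 0 0; 1 0 -0.016 -0.005 0 0 0; 1 0 -0.024 -0.005 0 0 0; 1 0 -0.03 -0.005 0 0 0; 1 0 -0.036 -0.005 0 0 0")

```text
time_s: 2.35
tool_pos: [0.516, 0.052, 0.136]
tool_rot: [3.14, 0.0, 1.787]
ft_force: [-0.5, -0.2, 0.2]
width: 0.003
grasp_force: 0.0
```

Emit:
carry_out(commands="1 0 -0.005 0 0 0 0; 1 0 -0.01 0 0 0 0; 1 0 -0.015 0 0 0 0; 1 0 -0.02 0 0 0 0; 1 0 -0.02 0 0 0 0")

```text
time_s: 2.85
tool_pos: [0.5062, 0.0497, 0.1356]
tool_rot: [3.141, 0.0, 1.787]
ft_force: [1.9, 0.3, 2.3]
width: 0.001
grasp_force: 1.2
```

```bash
python3 -c "
from h import *
st()"
```

```text
t 2.85 chest [-72.6 123.2 135.6] rot [3.141 0.    1.787] F [ 1.9 -0.1  2.3] w 0.001 g 1.2 q [ 0.1   0.12 -0.28  1.17 -0.    1.45]
```

Emit:
carry_out(commands="1 0 -0.004 0 0 0 0; 1 0 -0.008 0 0 0 0; 1 0 -0.012 0 0 0 0; 1 0 -0.016 0 0 0 0; 1 0 -0.016 0 0 0 0")

```text
time_s: 3.35
tool_pos: [0.4981, 0.048, 0.1352]
tool_rot: [-3.141, 0.0, 1.787]
ft_force: [1.3, 0.6, 1.4]
width: 0.003
grasp_force: 1.1
```

Emit:
carry_out(commands="1 0 -0.004 0 0 0 0; 1 0 -0.006 0 0 0 0; 1 0 -0.008 0 0 0 0; 1 0 -0.008 0 0 0 0")

```text
time_s: 3.75
tool_pos: [0.4943, 0.0472, 0.1352]
tool_rot: [-3.141, 0.0, 1.787]
ft_force: [2.1, 0.8, 1.8]
width: 0.001
grasp_force: 1.2
```

```bash
python3 - <<'E'
from h import *
st(); c=bot.camera("side"); d=bot.camera("top")
a=cv2.resize(c["img"][150:270,170:330,::-1],None,fx=3,fy=3);b=cv2.resize(d["img"][150:240,220:320,::-1],(320,288))
o=np.zeros((360,800,3),np.uint8);o[:,:480]=a;o[:288,480:]=b
cv2.imwrite("pics/s2.png",o)
E
```

```text
t 3.75 chest [-84.7 123.2 135.2] rot [-3.141  0.     1.787] F [2.2 0.3 1.8] w 0.001 g 1.2 q [ 0.1   0.1  -0.31  1.17 -0.    1.45]
```

View pics/s2.png

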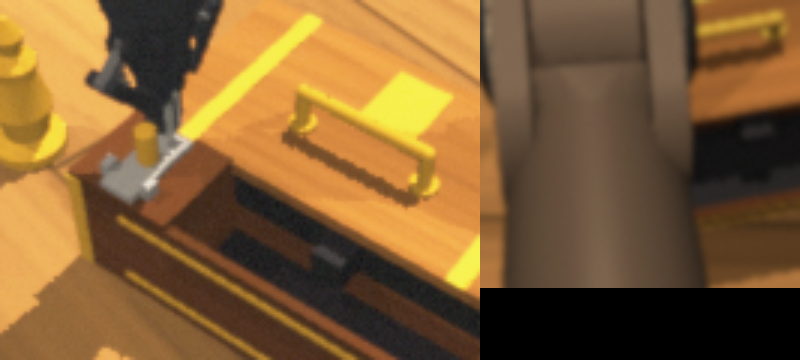

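The picture shows the knob's top at crop (147,128), px (219,192.7), so the bolt is partly drawn. I'll work out how far.

```bash
python3 -c "
from h import *
print(ch(plane('side',(219,192.7),.142)),ch(plane('side',(224.6,187),.142)))"
```

```text
[-105.4946175   120.98462838  142.        ] [-84.55231533 122.59513103 142.        ]
```

Emit:
carry_out(commands="1 0 -0.004 0 0 0 0; 1 0 -0.006 0 0 0 0; 1 0 -0.008 0 0 0 0; 1 0 -0.008 0 0 0 0")

```text
time_s: 4.25
tool_pos: [0.4913, 0.0465, 0.1354]
tool_rot: [3.14, -0.0, 1.787]
ft_force: [5.6, 0.5, 0.2]
width: -0.003
grasp_force: 2.9
```

Emit:
carry_out(commands="1 0 0.01 0 0 0 0; 1 0 0.03 -0.02 0 0 0; 1 0 0.03 -0.1 0 0 0; 1 0.1 0.12 -0.16 0 0 0; 0.5 0.2 0.16 -0.16 0 0 0")

```text
time_s: 4.75
tool_pos: [0.5421, 0.1369, 0.2145]
tool_rot: [3.139, 0.001, 1.783]
ft_force: [0.7, 0.1, 0.5]
width: 0.158
grasp_force: 0.0
```

```bash
python3 - <<'E'
from h import *
st()
for n,(x,y,w_,h_) in {"side":(205,180,26,30),"top":(240,185,28,35)}.items():
    c=bot.camera(n); m=cv2.inRange(cv2.cvtColor(c["img"],cv2.COLOR_RGB2HSV),(22,130,110),(35,255,255))[y:y+h_,x:x+w_]
    k,l,s,ct=cv2.connectedComponentsWithStats(m)
    for i in range(1,k):
        if s[i,4]>8: p=ct[i]+[x,y]; print(n,s[i].tolist(),p,ch(plane(n,p,.142)))
p,r=go(w(-3,0,215),Y1)
E
```

```text
t 4.75 chest [-19.2 200.9 214.5] rot [3.139e+00 1.000e-03 1.783e+00] F [ 0.8 -0.   0.5] w 0.158 g 0.0 q [ 0.25  0.19 -0.02  1.35 -0.    1.61]
side [9, 12, 7, 5, 31] [217. 194.] [-111.13353893  121.9019709   142.        ]
top [8, 0, 7, 10, 57] [250.96491228 189.35087719] [-62.2527949  122.37177473 142.        ]
top [12, 21, 6, 6, 27] [254.11111111 208.48148148] [-112.48408428  123.70951966  142.        ]
row [-0.4109  0.027  -0.0061] [ 0.0002 -0.0009  0.0062]
```

The bolt is drawn about 27 mm in both views. Now the handle.

Emit:
carry_out(commands="0.35 -0.41 0.026 0 0 0 0.006; 0.35 -0.41 0.026 0 0 0 0.006; 0.35 -0.41 0.026 0 0 0 0.006; 0.35 -0.41 0.026 0 0 0 0.006; 0.35 -0.41 0.026 0 0 0 0.006")

```text
time_s: 5.35
tool_pos: [0.5973, -0.0652, 0.2105]
tool_rot: [-3.138, 0.001, 1.772]
ft_force: [-0.1, 0.6, 0.1]
width: 0.649
grasp_force: 0.0
```

Emit:
carry_out(commands="0.35 0 0 0 0 0 0; 0.35 0 0 0 0 0 0")

```text
time_s: 5.55
tool_pos: [0.5967, -0.0596, 0.2115]
tool_rot: [-3.14, -0.001, 1.778]
ft_force: [-0.2, 0.3, -0.0]
width: 0.651
grasp_force: 0.0
```

```bash
python3 - <<'E'
from h import *
st(); go(w(-4,0,132),Y1)
E
```

```text
t 5.55 chest [ -7.   -2.7 211.5] rot [-3.140e+00 -1.000e-03  1.778e+00] F [-0.1  0.3 -0. ] w 0.651 g 0.0 q [-0.1   0.27  0.07  1.37  0.    1.26]
row [0.0053 0.0063 0.1589] [-0.0012 -0.0006 -0.0025]
```

Emit:
carry_out(commands="0.35 0.005 0.006 0.05 0 0 0; 0.35 0.005 0.006 0.1 0 0 0; 0.35 0.005 0.006 0.14 0 0 0; 0.35 0.005 0.006 0.159 0 0 0; 0.35 0.005 0.006 0.159 0 0 0")

```text
time_s: 6.05
tool_pos: [0.5988, -0.0557, 0.1314]
tool_rot: [-3.139, -0.001, 1.78]
ft_force: [0.4, -0.4, 0.2]
width: 0.651
grasp_force: 0.0
```

```bash
python3 - <<'E'
from h import *
c=bot.camera("side"); 
cv2.imwrite("pics/s3.png",cv2.resize(c["img"][130:270,210:370,::-1],None,fx=4,fy=4))
st()
E
```

```text
t 6.1 chest [ -3.5   0.2 132.7] rot [-3.141 -0.     1.779] F [-0.1  0.5 -0.2] w 0.65 g 0.0 q [-0.09  0.29 -0.07  1.21  0.    1.27]
```

View pics/s3.png

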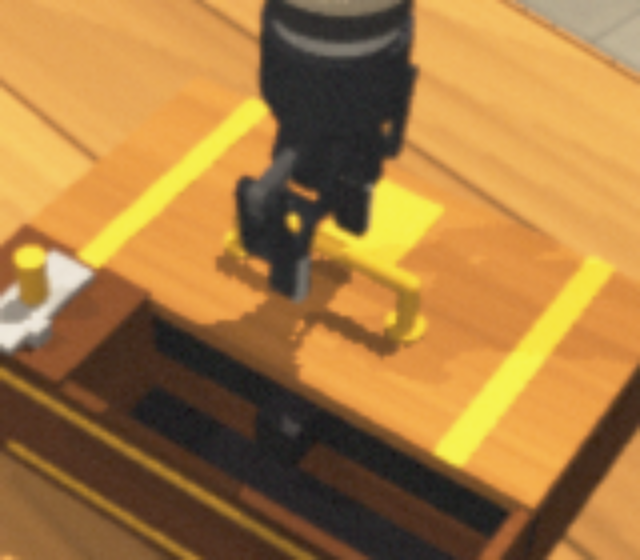

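The fingers straddle the bar: the front finger is at crop (290,265), and the bar passes behind it. I'll close gently.

Emit:
carry_out(commands="0.7 0 0 0 0 0 0; 0.78 0 0 0 0 0 0; 0.82 0 0 0 0 0 0; 0.82 0 0 0 0 0 0", squeeze=20)

```text
time_s: 6.5
tool_pos: [0.6002, -0.0573, 0.1331]
tool_rot: [3.141, 0.0, 1.778]
ft_force: [0.3, -0.5, -0.6]
width: 0.182
grasp_force: 0.0
```

```bash
python3 -c "
from h import *
st()"
```

```text
t 6.5 chest [ -3.1  -1.2 133.1] rot [3.141 0.    1.778] F [ 0.2 -0.6 -0.6] w 0.182 g 0.0 q [-0.1   0.29 -0.07  1.2   0.    1.27]
```

Emit:
carry_out(commands="0.86 0 0 0 0 0 0; 0.9 0 0 0 0 0 0; 0.93 0 0 0 0 0 0; 0.93 0 0 0 0 0 0")

```text
time_s: 6.9
tool_pos: [0.6015, -0.057, 0.1333]
tool_rot: [3.138, 0.0, 1.778]
ft_force: [4.8, 1.4, -0.9]
width: 0.13
grasp_force: 19.9
```

Emit:
carry_out(commands="1 0 0 -0.001 0 0 0; 1 0 0 -0.002 0 0 0; 1 0 0 -0.003 0 0 0; 1 0 0 -0.004 0 0 0; 1 0 0 -0.004 0 0 0")

```text
time_s: 7.4
tool_pos: [0.6016, -0.057, 0.1337]
tool_rot: [3.139, -0.0, 1.778]
ft_force: [9.8, 0.5, -8.7]
width: 0.129
grasp_force: 19.5
```

```bash
python3 -c "
from h import *
st()"
```

```text
t 7.4 chest [ -1.7  -1.2 133.7] rot [ 3.139 -0.     1.778] F [ 9.6 -1.6 -8.7] w 0.129 g 19.5 q [-0.09  0.29 -0.07  1.21  0.    1.27]
```

Emit:
carry_out(commands="1 0 0.002 0 0 0 0; 1 0 0.003 -0.001 0 0 0; 1 0 0.0035 -0.002 0 0 0; 1 0 0.004 -0.003 0 0 0; 1 0 0.004 -0.003 0 0 0")

```text
time_s: 7.9
tool_pos: [0.6022, -0.0568, 0.1351]
tool_rot: [-3.141, -0.0, 1.778]
ft_force: [5.9, 0.5, -8.5]
width: 0.132
grasp_force: 19.6
```

```bash
python3 -c "
from h import *
st()"
```

```text
t 7.9 chest [ -1.1  -1.1 135.1] rot [-3.141 -0.     1.778] F [ 5.8 -0.7 -8.5] w 0.132 g 19.6 q [-0.09  0.3  -0.06  1.21 -0.    1.27]
```

Emit:
carry_out(commands="1 0 0.001 -0.0015 0 0 0; 1 0 0.002 -0.003 0 0 0; 1 0 0.003 -0.0045 0 0 0; 1 0 0.003 -0.006 0 0 0; 1 0 0.003 -0.006 0 0 0")

```text
time_s: 8.4
tool_pos: [0.6038, -0.0565, 0.1388]
tool_rot: [3.141, 0.0, 1.778]
ft_force: [6.9, -0.8, -9.8]
width: 0.132
grasp_force: 19.5
```

Emit:
carry_out(commands="1 0 0.0005 -0.001 0 0 0; 1 0 0.001 -0.002 0 0 0; 1 0 0.0015 -0.003 0 0 0; 1 0 0.0015 -0.003 0 0 0")

```text
time_s: 8.8
tool_pos: [0.6044, -0.0563, 0.1402]
tool_rot: [3.141, 0.0, 1.778]
ft_force: [6.5, -0.4, -8.9]
width: 0.13
grasp_force: 19.5
```

Emit:
carry_out(commands="1 0 0.0005 -0.001 0 0 0; 1 0 0.001 -0.002 0 0 0; 1 0 0.001 -0.002 0 0 0")

```text
time_s: 9.1
tool_pos: [0.6044, -0.0563, 0.1403]
tool_rot: [-3.14, -0.0, 1.778]
ft_force: [6.4, -1.4, -13.5]
width: 0.126
grasp_force: 19.6
```

Emit:
carry_out(commands="1 0 0.0005 -0.001 0 0 0; 1 0 0.001 -0.002 0 0 0; 1 0 0.001 -0.002 0 0 0")

```text
time_s: 9.4
tool_pos: [0.6045, -0.0563, 0.1404]
tool_rot: [-3.139, -0.0, 1.778]
ft_force: [6.4, -1.8, -17.2]
width: 0.126
grasp_force: 19.6
```

The lid is at the stop: height holds at 0.1403 while the force climbs. I'll relieve the load, then release.

Emit:
carry_out(commands="1 0 0.001 0.002 0 0 0; 1 0 0.002 0.004 0 0 0; 1 0 0.002 0.0055 0 0 0; 1 0 0.002 0.0055 0 0 0")

```text
time_s: 9.8
tool_pos: [0.6046, -0.0563, 0.1402]
tool_rot: [-3.139, 0.0, 1.777]
ft_force: [-4.1, -2.2, -2.7]
width: 0.128
grasp_force: 20.8
```

Emit:
carry_out(commands="0.82 0 0 0 0 0 0; 0.75 0 0 0 0 0 0; 0.6 0 0 0 0 0 0; 0.5 0 0 0 0 0 0")

```text
time_s: 10.2
tool_pos: [0.6065, -0.0557, 0.1405]
tool_rot: [3.14, 0.0, 1.778]
ft_force: [-0.3, 0.1, 0.1]
width: 0.502
grasp_force: 0.0
```

```bash
python3 - <<'E'
from h import *
st(); s=bot.get_state(); p0=s["tool_pos"].copy()
a=go(p0+[0,0,.08],Y1); b=go(w(-118,-30,215),Y0,frm=a); go(w(-118,-30,77),Y0,frm=b)
E
```

```text
t 10.2 chest [  3.4  -1.  140.5] rot [3.14  0.    1.778] F [-0.2  0.2  0.1] w 0.502 g 0.0 q [-0.09  0.3  -0.05  1.22  0.    1.27]
row [-0.      0.0002 -0.16  ] [ 0.001   0.0001 -0.0025]
row [-0.0581 -0.2428  0.0111] [-0. -0.  1.]
row [ 0.    -0.     0.276] [0. 0. 0.]
```

Emit:
carry_out(commands="0.5 0 0 -0.06 0 0 0; 0.5 0 0 -0.16 0 0 0; 0.7 0 0 -0.16 0 0 0")

```text
time_s: 10.5
tool_pos: [0.6086, -0.056, 0.227]
tool_rot: [3.131, 0.003, 1.778]
ft_force: [0.6, 1.2, 0.3]
width: 0.343
grasp_force: 0.0
```

Emit:
carry_out(commands="1 -0.058 -0.243 0 0 0 1; 1 -0.058 -0.243 0 0 0 1; 1 -0.058 -0.243 0 0 0 1; 1 -0.058 -0.243 0 0 0 1; 1 -0.058 -0.243 0 0 0 1")

```text
time_s: 11.0
tool_pos: [0.4925, -0.1097, 0.2204]
tool_rot: [3.14, -0.001, 1.02]
ft_force: [0.3, -0.9, -0.0]
width: -0.002
grasp_force: 0.0
```

```bash
python3 - <<'E'
from h import *
print("catch top cam",ch(plane("top",(306.9,190.6),.083)))
st(); go(w(-115,-30,215),Y0)
E
```

```text
catch top cam [-83.74365705 -27.25001395  83.        ]
t 11.0 chest [-119.4  -29.8  220.4] rot [ 3.14e+00 -1.00e-03  1.02e+00] F [ 0.1 -0.9 -0. ] w -0.002 g 0.0 q [-0.22  0.09 -0.13  1.35  0.    1.9 ]
row [0.0058 0.0066 0.0109] [ 0.0007 -0.0008  0.5152]
```

Emit:
carry_out(commands="1 0 0 0 0 0 0.515; 1 0 0 0 0 0 0.515; 1 0 0 0 0 0 0.515; 1 0 0 0 0 0 0.515; 1 0 0 0 0 0 0.515")

```text
time_s: 11.5
tool_pos: [0.4933, -0.1092, 0.2199]
tool_rot: [3.141, -0.001, 0.272]
ft_force: [1.1, -0.0, 0.5]
width: 0.0
grasp_force: 0.0
```

Emit:
carry_out(commands="1 0 0 0 0 0 0.035; 1 0 0 0 0 0 0.035")

```text
time_s: 11.7
tool_pos: [0.4932, -0.1092, 0.2199]
tool_rot: [3.141, -0.001, 0.223]
ft_force: [0.5, -0.3, -0.2]
width: 0.002
grasp_force: 0.0
```

```bash
python3 - <<'E'
from h import *
st(); a=go(w(-119,-28.5,120),Y0); go(w(-119,-28.5,77),Y0)
E
```

```text
t 11.7 chest [-118.6  -29.5  219.9] rot [ 3.141e+00 -1.000e-03  2.230e-01] F [ 0.4 -0.4 -0.2] w 0.002 g 0.0 q [-0.22  0.09 -0.13  1.35  0.    2.7 ]
row [-0.0009 -0.002   0.1998] [ 0.0001 -0.0003  0.0075]
row [-0.0009 -0.002   0.2858] [ 0.0001 -0.0003  0.0075]
```

Emit:
carry_out(commands="1 0 -0.001 0.08 0 0 0; 1 0 -0.001 0.15 0 0 0; 1 0 -0.001 0.19 0 0 0; 1 0 -0.001 0.2 0 0 0; 1 0 -0.001 0.2 0 0 0")

```text
time_s: 12.2
tool_pos: [0.4927, -0.1087, 0.1196]
tool_rot: [-3.141, 0.001, 0.224]
ft_force: [-0.9, 0.7, -0.3]
width: 0.002
grasp_force: 0.0
```

```bash
python3 - <<'E'
from h import *
c=bot.camera("side"); 
cv2.imwrite("pics/s4.png",cv2.convertScaleAbs(cv2.resize(c["img"][130:300,190:370,::-1],None,fx=3.5,fy=3.5),alpha=1.4))
st(); go(w(-119,-28.5,77),Y0)
E
```

```text
t 12.25 chest [-118.3  -29.1  120.6] rot [ 3.141e+00 -1.000e-03  2.240e-01] F [ 0.4 -0.   0.6] w -0.001 g 0.0 q [-0.22  0.12 -0.32  1.13  0.    2.7 ]
row [-0.0014 -0.0013  0.0872] [ 0.0002 -0.0005  0.0079]
```

View pics/s4.png

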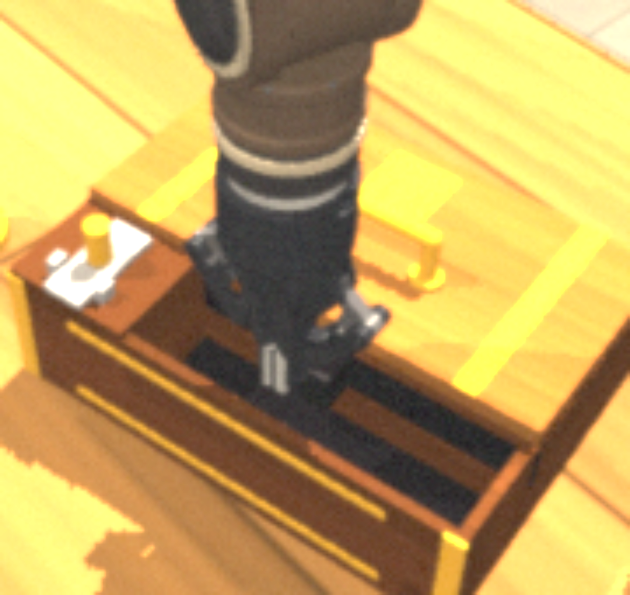

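The fingertips, at about (275,375) in the crop, are over the trough in front of the catch; the lid is slightly up. I'll go down in stages.

Emit:
carry_out(commands="1 -0.001 0 0.015 0 0 0; 1 -0.001 0 0.03 0 0 0; 1 -0.001 0 0.04 0 0 0; 1 -0.001 0 0.045 0 0 0; 1 -0.001 0 0.045 0 0 0")

```text
time_s: 12.75
tool_pos: [0.4923, -0.1088, 0.0969]
tool_rot: [-3.141, 0.001, 0.223]
ft_force: [-0.1, 0.4, 0.6]
width: 0.001
grasp_force: 0.0
```

Emit:
carry_out(commands="1 0 0 0.012 0 0 0; 1 0 0 0.024 0 0 0; 1 0 0 0.034 0 0 0; 1 0 0 0.04 0 0 0; 1 0 0 0.04 0 0 0")

```text
time_s: 13.25
tool_pos: [0.4921, -0.1088, 0.0767]
tool_rot: [-3.141, 0.001, 0.223]
ft_force: [-0.2, -0.3, -0.1]
width: -0.004
grasp_force: 0.0
```

```bash
python3 -c "
from h import *
st()"
```

```text
t 13.25 chest [-119.6  -28.8   76.7] rot [-3.141e+00  1.000e-03  2.230e-01] F [-0.3 -0.2 -0.1] w -0.004 g 0.0 q [-0.22  0.14 -0.39  1.04 -0.    2.7 ]
```

Emit:
carry_out(commands="1 0.008 0 0 0 0 0; 1 0.016 0 0 0 0 0; 1 0.022 0 0 0 0 0; 1 0.024 0 0 0 0 0")

```text
time_s: 13.65
tool_pos: [0.5048, -0.1062, 0.0775]
tool_rot: [3.141, -0.0, 0.223]
ft_force: [0.7, -0.4, 0.7]
width: 0.002
grasp_force: 0.0
```

Emit:
carry_out(commands="1 0.003 0 0 0 0 0; 1 0.006 0 0 0 0 0; 1 0.009 0 0 0 0 0; 1 0.01 0 0 0 0 0")

```text
time_s: 14.05
tool_pos: [0.5092, -0.1051, 0.0773]
tool_rot: [-3.142, -0.0, 0.223]
ft_force: [-0.8, 0.2, -0.9]
width: 0.0
grasp_force: 0.0
```

```bash
python3 -c "
from h import *
st()"
```

```text
t 14.05 chest [-102.1  -28.8   77.3] rot [-3.142 -0.     0.223] F [-0.8  0.3 -0.9] w 0.0 g 0.0 q [-0.2   0.17 -0.36  1.05  0.    2.72]
```

Emit:
carry_out(commands="1 0.002 0 0 0 0 0; 1 0.004 0 0 0 0 0; 1 0.006 0 0 0 0 0; 1 0.006 0 0 0 0 0")

```text
time_s: 14.45
tool_pos: [0.5121, -0.1044, 0.0773]
tool_rot: [-3.142, -0.0, 0.223]
ft_force: [0.0, -0.4, -0.6]
width: -0.004
grasp_force: 0.0
```

Emit:
carry_out(commands="1 0.002 0 0 0 0 0; 1 0.004 0 0 0 0 0; 1 0.006 0 0 0 0 0; 1 0.006 0 0 0 0 0")

```text
time_s: 14.85
tool_pos: [0.5146, -0.1038, 0.0773]
tool_rot: [3.142, 0.001, 0.223]
ft_force: [-2.5, -0.5, 2.6]
width: -0.003
grasp_force: 1.5
```

Emit:
carry_out(commands="1 0.002 0 0 0 0 0; 1 0.004 0 0 0 0 0; 1 0.006 0 0 0 0 0; 1 0.006 0 0 0 0 0")

```text
time_s: 15.25
tool_pos: [0.518, -0.1031, 0.0773]
tool_rot: [3.142, -0.0, 0.223]
ft_force: [-3.1, -1.1, 1.4]
width: -0.0
grasp_force: 1.3
```

Emit:
carry_out(commands="1 0.002 0 0 0 0 0; 1 0.004 0 0 0 0 0; 1 0.006 0 0 0 0 0; 1 0.006 0 0 0 0 0")

```text
time_s: 15.65
tool_pos: [0.521, -0.1024, 0.0773]
tool_rot: [3.142, -0.0, 0.223]
ft_force: [-2.0, -1.1, 1.1]
width: -0.002
grasp_force: 1.2
```

It's sliding with about 3 N of drag, so I'll keep going.

Emit:
carry_out(commands="1 0.002 0 0 0 0 0; 1 0.004 0 0 0 0 0; 1 0.006 0 0 0 0 0; 1 0.006 0 0 0 0 0")

```text
time_s: 16.05
tool_pos: [0.5239, -0.1018, 0.0773]
tool_rot: [3.142, -0.0, 0.223]
ft_force: [-3.3, -1.4, 1.0]
width: 0.006
grasp_force: 1.2
```

Emit:
carry_out(commands="1 0.002 0 0 0 0 0; 1 0.004 0 0 0 0 0; 1 0.006 0 0 0 0 0; 1 0.006 0 0 0 0 0")

```text
time_s: 16.45
tool_pos: [0.5269, -0.1011, 0.0773]
tool_rot: [3.141, -0.0, 0.223]
ft_force: [-2.2, -1.5, 0.5]
width: 0.002
grasp_force: 1.2
```

```bash
python3 -c "
from h import *
st()"
```

```text
t 16.45 chest [-84.  -28.6  77.3] rot [ 3.141 -0.     0.223] F [-2.5 -1.   0.5] w 0.002 g 1.2 q [-0.19  0.2  -0.32  1.05 -0.    2.73]
```

Emit:
carry_out(commands="1 0.001 0 0 0 0 0; 1 0.002 0 0 0 0 0; 1 0.002 0 0 0 0 0")

```text
time_s: 16.75
tool_pos: [0.5277, -0.1009, 0.0773]
tool_rot: [3.141, -0.0, 0.223]
ft_force: [-2.8, -2.3, 1.2]
width: 0.001
grasp_force: 1.4
```

Emit:
carry_out(commands="1 0.001 0 0 0 0 0; 1 0.002 0 0 0 0 0; 1 0.002 0 0 0 0 0")

```text
time_s: 17.05
tool_pos: [0.5287, -0.1007, 0.0773]
tool_rot: [3.141, -0.0, 0.223]
ft_force: [-1.9, -1.7, 0.6]
width: -0.001
grasp_force: 1.4
```

Emit:
carry_out(commands="1 0.001 0 0 0 0 0; 1 0.002 0 0 0 0 0; 1 0.002 0 0 0 0 0")

```text
time_s: 17.35
tool_pos: [0.5292, -0.1006, 0.0773]
tool_rot: [3.141, 0.001, 0.223]
ft_force: [-3.5, -2.9, 2.0]
width: -0.002
grasp_force: 2.3
```

```bash
python3 -c "
from h import *
st()"
```

```text
t 17.35 chest [-81.6 -28.6  77.3] rot [3.141e+00 1.000e-03 2.230e-01] F [-4.  -2.1  2. ] w -0.002 g 2.3 q [-0.19  0.2  -0.31  1.05 -0.    2.73]
```

Emit:
carry_out(commands="1 0.001 0 0 0 0 0; 1 0.002 0 0 0 0 0; 1 0.002 0 0 0 0 0")

```text
time_s: 17.65
tool_pos: [0.5293, -0.1006, 0.0773]
tool_rot: [3.141, 0.003, 0.223]
ft_force: [-7.9, -3.9, 4.9]
width: -0.001
grasp_force: 4.0
```

The catch is at its end stop: the last step moved only 0.1 mm and the force rose to 8 N. I'll back out and return to the handle.

Emit:
carry_out(commands="1 -0.02 0 0 0 0 0; 1 -0.06 0 0 0 0 0; 1 -0.064 0 -0.08 0 0 0; 1 -0.064 0 -0.18 0 0 0; 1 -0.064 0 -0.27 0 0 0")

```text
time_s: 18.15
tool_pos: [0.4991, -0.1068, 0.2142]
tool_rot: [-3.141, -0.002, 0.223]
ft_force: [0.6, -0.8, -0.5]
width: 0.002
grasp_force: 0.0
```

```bash
python3 - <<'E'
from h import *
st(); go(np.array([.605,-.0563,.22]),Y1)
E
```

```text
t 18.15 chest [-112.4  -28.4  214.2] rot [-3.141e+00 -2.000e-03  2.230e-01] F [ 0.4 -0.9 -0.5] w 0.002 g 0.0 q [-0.21  0.1  -0.13  1.34  0.    2.71]
row [ 0.229  -0.0517 -0.0112] [ 3.000e-04 -1.300e-03 -9.923e-01]
```

Emit:
carry_out(commands="0.5 0.229 -0.052 -0.011 0 0 -0.992; 0.5 0.229 -0.052 -0.011 0 0 -0.992; 0.5 0.229 -0.052 -0.011 0 0 -0.992; 0.5 0.229 -0.052 -0.011 0 0 -0.992; 0.5 0.229 -0.052 -0.011 0 0 -0.992")

```text
time_s: 18.65
tool_pos: [0.6062, -0.0556, 0.2173]
tool_rot: [-3.141, -0.002, 0.981]
ft_force: [-0.8, -0.2, 1.1]
width: 0.495
grasp_force: 0.0
```

Emit:
carry_out(commands="0.5 0 0 0 0 0 -0.5; 0.5 0 0 0 0 0 -0.5; 0.5 0 0 0 0 0 -0.5; 0.5 0 0 0 0 0 -0.5; 0.5 0 0 0 0 0 -0.5")

```text
time_s: 19.15
tool_pos: [0.6055, -0.0561, 0.2179]
tool_rot: [3.14, -0.001, 1.73]
ft_force: [-0.3, -0.7, -0.2]
width: 0.501
grasp_force: 0.0
```

```bash
python3 - <<'E'
from h import *
st(); go(np.array([.605,-.0563,.139]),Y1)
E
```

```text
t 19.15 chest [  2.3  -1.2 217.9] rot [ 3.14e+00 -1.00e-03  1.73e+00] F [-0.4 -0.7 -0.2] w 0.501 g 0.0 q [-0.09  0.28  0.1   1.39  0.    1.32]
row [-0.0003 -0.0013  0.1578] [ 0.001  -0.0007 -0.0334]
```

Emit:
carry_out(commands="0.5 0 -0.001 0.03 0 0 -0.033; 0.5 0 -0.001 0.08 0 0 -0.033; 0.5 0 -0.001 0.13 0 0 -0.033; 0.5 0 -0.001 0.158 0 0 -0.033; 0.5 0 -0.001 0.158 0 0 -0.033")

```text
time_s: 19.65
tool_pos: [0.6036, -0.0563, 0.1367]
tool_rot: [-3.139, -0.002, 1.775]
ft_force: [0.3, 0.3, 1.0]
width: 0.5
grasp_force: 0.0
```

Emit:
carry_out(commands="0.75 0 0 0 0 0 0; 0.82 0 0 0 0 0 0; 0.82 0 0 0 0 0 0; 0.82 0 0 0 0 0 0", squeeze=25)

```text
time_s: 20.05
tool_pos: [0.6053, -0.0568, 0.1398]
tool_rot: [3.14, 0.0, 1.775]
ft_force: [-0.3, 1.0, -0.4]
width: 0.181
grasp_force: 0.0
```

```bash
python3 - <<'E'
from h import *
st()
E
```

```text
t 20.05 chest [  2.   -1.7 139.8] rot [3.14  0.    1.775] F [-0.1  1.1 -0.4] w 0.181 g 0.0 q [-0.09  0.3  -0.05  1.22  0.    1.27]
```

Emit:
carry_out(commands="0.86 0 0 0 0 0 0; 0.9 0 0 0 0 0 0; 1 0 0 0 0 0 0; 1 0 0 0 0 0 0")

```text
time_s: 20.45
tool_pos: [0.6044, -0.0569, 0.1389]
tool_rot: [-3.141, 0.0, 1.775]
ft_force: [-3.9, -1.8, 3.7]
width: 0.13
grasp_force: 24.5
```

```bash
cat >> h.py <<'E'
T0=.063; K=.35
def bar(t): c,s=np.cos(t),np.sin(t); return np.array([105-110*c+47*s,0,90+110*s+47*c])
def arc(tcp0,t):
    off=np.array([0,0,-4.])                       # TCP rel. bar, tool upright
    f=lambda t: bar(t)+Ro.from_rotvec([0,K*(t-T0),0]).apply(off)
    return tcp0+RC.apply(f(t)-f(T0))/1000, K*(t-T0)
E
python3 - <<'E'
from h import *
st(); s=bot.get_state(); np.save("tcp0.npy",s["tool_pos"])
f=arc(s["tool_pos"],T0); f=(f[0],Ro.from_euler('xyz',[np.pi,0,Y1]))
for t in (.08,.095,.11,.125,.14): p,ti=arc(s["tool_pos"],t); r=go(p,Y1,ti,frm=f)
f=r
for t in (.18,.23,.28,.33,.38): p,ti=arc(s["tool_pos"],t); r=go(p,Y1,ti,frm=f)
E
```

```text
t 20.45 chest [  1.1  -1.7 138.9] rot [-3.141  0.     1.775] F [-4.2 -0.9  3.7] w 0.13 g 24.5 q [-0.09  0.3  -0.05  1.22 -0.    1.27]
row [ 0.      0.0018 -0.0036] [ 0.0038 -0.     -0.    ]
row [ 0.      0.0035 -0.0068] [ 0.0071 -0.     -0.    ]
row [-0.      0.0052 -0.0099] [ 0.0105 -0.     -0.    ]
row [ 0.      0.0069 -0.013 ] [ 0.0138 -0.     -0.    ]
row [ 0.      0.0087 -0.0161] [ 0.0172 -0.     -0.    ]
row [-0.      0.0048 -0.0082] [0.0089 0.     0.    ]
row [-0.      0.0112 -0.0182] [ 0.0201  0.     -0.    ]
row [ 0.      0.0181 -0.0279] [0.0312 0.     0.    ]
row [-0.      0.0255 -0.0372] [0.0423 0.     0.    ]
row [-0.      0.0334 -0.0461] [0.0535 0.     0.    ]
```

Emit:
carry_out(commands="1 0 0.002 -0.0036 0.004 0 0; 1 0 0.0035 -0.0068 0.007 0 0; 1 0 0.005 -0.01 0.01 0 0; 1 0 0.005 -0.01 0.01 0 0")

```text
time_s: 20.85
tool_pos: [0.6063, -0.0565, 0.1429]
tool_rot: [-3.122, -0.0, 1.775]
ft_force: [-5.2, -3.2, -2.2]
width: 0.126
grasp_force: 24.7
```

```bash
python3 -c "
from h import *
st()"
```

```text
t 20.85 chest [  3.   -1.6 142.9] rot [-3.122 -0.     1.775] F [-5.8 -2.  -2.2] w 0.126 g 24.7 q [-0.09  0.31 -0.02  1.25 -0.01  1.28]
```

The lid passed the old stop with no rise in force, so it's freed. I'll continue along the arc.

```bash
python3 - <<'E'
from h import *
tc=np.load("tcp0.npy")
def cmd(t):
    p,ti=arc(tc,t); return p,Ro.from_rotvec(RC.apply([0,ti,0]))*Ro.from_euler('xyz',[np.pi,0,Y1])
for a,ts in ((.11,(.14,.18,.23,.28,.33)),(.33,(.38,.43,.48,.53,.58)),(.58,(.63,.68,.73,.78,.83)),(.83,(.88,.93,.97,1.0,1.0))):
    print(a)
    for t in ts: p,ti=arc(tc,t); go(p,Y1,ti,frm=cmd(a))
E
```

```text
0.11
row [ 0.      0.0034 -0.0063] [ 0.0067 -0.      0.    ]
row [-0.      0.0083 -0.0144] [0.0156 0.     0.    ]
row [ 0.      0.0148 -0.0244] [ 0.0267  0.     -0.    ]
row [ 0.      0.0219 -0.0339] [0.0379 0.     0.    ]
row [-0.      0.0294 -0.0432] [ 0.049 -0.     0.   ]
0.33
row [-0.      0.0072 -0.0094] [ 0.0111  0.     -0.    ]
row [ 0.      0.0149 -0.0184] [ 0.0223  0.     -0.    ]
row [ 0.      0.0231 -0.0271] [ 0.0334 -0.      0.    ]
row [ 0.      0.0317 -0.0353] [ 0.0446 -0.      0.    ]
row [ 0.      0.0406 -0.0431] [ 0.0557 -0.     -0.    ]
0.58
row [-0.      0.0087 -0.0081] [ 0.0111 -0.      0.    ]
row [ 0.      0.0177 -0.0157] [0.0223 0.     0.    ]
row [-0.      0.0272 -0.0229] [ 0.0334 -0.      0.    ]
row [ 0.      0.0369 -0.0296] [ 0.0446 -0.      0.    ]
row [ 0.      0.047  -0.0358] [ 0.0557 -0.      0.    ]
0.83
row [-0.      0.0099 -0.0066] [0.0111 0.     0.    ]
row [ 0.      0.02   -0.0126] [0.0223 0.     0.    ]
row [ 0.      0.0284 -0.0171] [ 0.0312  0.     -0.    ]
row [-0.      0.0348 -0.0202] [ 0.0379  0.     -0.    ]
row [-0.      0.0348 -0.0202] [ 0.0379  0.     -0.    ]
```

Emit:
carry_out(commands="1 0 0.0025 -0.0065 0.0067 0 0; 1 0 0.007 -0.0145 0.0156 0 0; 1 0 0.0135 -0.0245 0.0267 0 0; 1 0 0.0205 -0.034 0.0379 0 0; 1 0 0.028 -0.0432 0.049 0 0")

```text
time_s: 21.35
tool_pos: [0.6206, -0.0534, 0.1652]
tool_rot: [-3.045, -0.0, 1.775]
ft_force: [-5.7, -2.5, -3.5]
width: 0.124
grasp_force: 24.6
```

```bash
python3 -c "
from h import *
st(); print('arc .33',ch(arc(np.load('tcp0.npy'),.33)[0]))"
```

```text
t 21.35 chest [ 17.6  -1.6 165.2] rot [-3.045 -0.     1.775] F [-6.1 -1.2 -3.5] w 0.124 g 24.6 q [-0.07  0.4   0.14  1.41 -0.03  1.29]
arc .33 [ 18.70364235  -1.66656726 165.23288956]
```

Emit:
carry_out(commands="1 0 0.0072 -0.0094 0.0111 0 0; 1 0 0.0149 -0.0184 0.0223 0 0; 1 0 0.0231 -0.0271 0.0334 0 0; 1 0 0.0317 -0.0353 0.0446 0 0; 1 0 0.0406 -0.0431 0.0557 0 0")

```text
time_s: 21.85
tool_pos: [0.6419, -0.0488, 0.1858]
tool_rot: [-2.958, -0.0, 1.775]
ft_force: [-9.4, -2.6, 1.8]
width: 0.128
grasp_force: 24.6
```

```bash
python3 -c "
from h import *
st(); print('arc .58',ch(arc(np.load('tcp0.npy'),.58)[0]))"
```

```text
t 21.85 chest [ 39.5  -1.6 185.8] rot [-2.958 -0.     1.775] F [-9.7 -0.6  1.8] w 0.128 g 24.6 q [-0.06  0.52  0.35  1.59 -0.05  1.32]
arc .58 [ 40.93791094  -1.66656726 184.7683981 ]
```

Emit:
carry_out(commands="1 0 0.0079 -0.0096 0.0111 0 0; 1 0 0.0163 -0.0177 0.0223 0 0; 1 0 0.0256 -0.0249 0.0334 0 0; 1 0 0.0353 -0.0316 0.0446 0 0; 1 0 0.0454 -0.0378 0.0557 0 0")

```text
time_s: 22.35
tool_pos: [0.6677, -0.0432, 0.2006]
tool_rot: [-2.872, -0.001, 1.775]
ft_force: [-6.8, -0.7, 1.9]
width: 0.124
grasp_force: 24.5
```

```bash
python3 -c "
from h import *
st(); print('arc .83',ch(arc(np.load('tcp0.npy'),.83)[0]))"
```

```text
t 22.35 chest [ 65.8  -1.5 200.6] rot [-2.872e+00 -1.000e-03  1.775e+00] F [-6.8  0.7  1.9] w 0.124 g 24.5 q [-0.04  0.66  0.61  1.78 -0.06  1.34]
arc .83 [ 67.29702573  -1.66656726 198.14159205]
```

Emit:
carry_out(commands="1 0 0.0095 -0.007 0 0 0; 1 0 0.0195 -0.0135 0 0 0; 1 0 0.028 -0.018 0 0 0; 1 0 0.0345 -0.0215 0 0 0; 1 0 0.0345 -0.0215 0 0 0")

```text
time_s: 22.85
tool_pos: [0.6873, -0.0389, 0.2071]
tool_rot: [-2.875, -0.001, 1.775]
ft_force: [-5.1, 0.0, 6.3]
width: 0.132
grasp_force: 24.5
```

```bash
python3 -c "
from h import *
st(); print('arc 1.0',ch(arc(np.load('tcp0.npy'),1.0)[0]))"
```

```text
t 22.85 chest [ 85.9  -1.5 207.1] rot [-2.875e+00 -1.000e-03  1.775e+00] F [-5.   1.1  6.3] w 0.132 g 24.5 q [-0.03  0.71  0.71  1.83 -0.06  1.34]
arc 1.0 [ 86.73900477  -1.66656726 203.27591132]
```

The lid is at about 0.98 rad (56°). Now I'll ease the load, open the fingers slightly and pull away along the fingers' axis.

Emit:
carry_out(commands="1 0 -0.001 -0.002 0 0 0; 0.85 0 -0.001 -0.002 0 0 0; 0.78 0 -0.001 -0.002 0 0 0; 0.72 0 -0.001 -0.002 0 0 0; 0.72 0 -0.001 -0.002 0 0 0")

```text
time_s: 23.35
tool_pos: [0.6874, -0.0396, 0.2062]
tool_rot: [-2.875, 0.0, 1.775]
ft_force: [0.2, -0.1, 0.6]
width: 0.278
grasp_force: 0.0
```

```bash
python3 - <<'E'
from h import *
c=bot.camera("side")
cv2.imwrite("pics/s5.png",cv2.resize(c["img"][60:300,190:400,::-1],None,fx=2.5,fy=2.5))
st()
E
```

```text
t 23.4 chest [ 85.8  -2.2 206.1] rot [-2.874  0.     1.775] F [0.2 0.1 0.2] w 0.277 g 0.0 q [-0.03  0.71  0.71  1.83 -0.06  1.34]
```

View pics/s5.png

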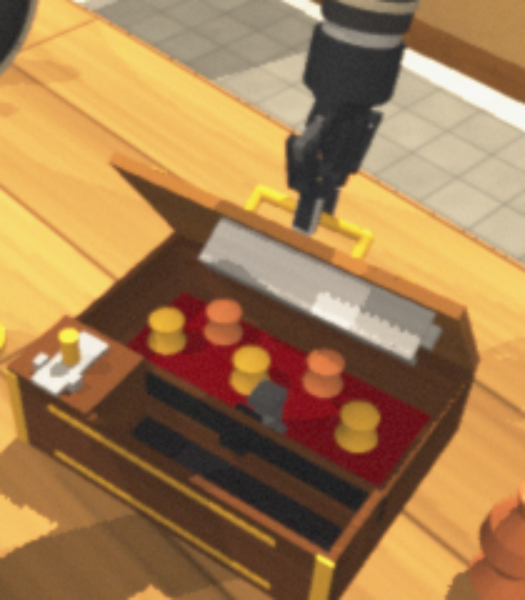

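The lid stands wide open, the fingers are loose around the bar at (315,210), and the bolt is drawn. I'll pull away.

Emit:
carry_out(commands="0.72 0 0 -0.02 0 0 0; 0.72 0 0 -0.05 0 0 0; 0.72 0 0 -0.09 0 0 0; 0.72 0 0 -0.14 0 0 0; 0.72 0 0 -0.14 0 0 0")

```text
time_s: 23.9
tool_pos: [0.6986, -0.0359, 0.2681]
tool_rot: [-2.891, 0.004, 1.776]
ft_force: [0.3, -0.2, 0.6]
width: 0.28
grasp_force: 0.0
```

```bash
python3 - <<'E'
from h import *
st()
c=bot.camera("side"); t=bot.camera("top")
o=np.zeros((360,800,3),np.uint8);o[:300,:400]=cv2.resize(c["img"],(400,300))[:,:,::-1];o[:300,400:]=cv2.resize(t["img"],(400,300))[:,:,::-1]
cv2.imwrite("pics/s6.png",o)
E
```

```text
t 23.9 chest [ 97.6  -0.9 268.1] rot [-2.891  0.004  1.776] F [ 0.3 -0.3  0.6] w 0.28 g 0.0 q [-0.03  0.79  1.    2.02 -0.06  1.35]
```

View pics/s6.png

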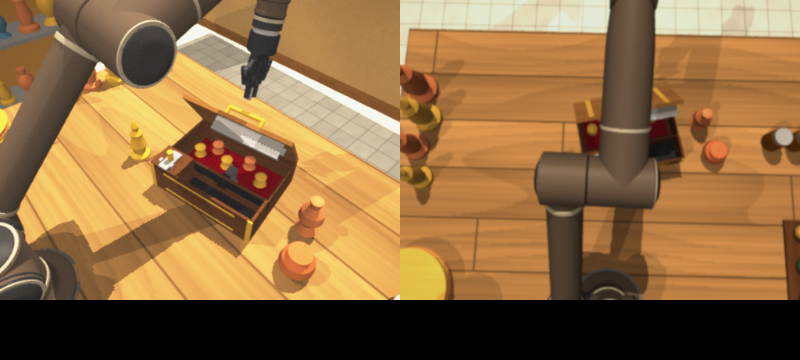

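The lid stays open, the robot is clear, and the wares are untouched. Joint 4 is close to its limit, so I'll take some tilt out before handing in.

Emit:
carry_out(commands="0.72 0 0 0 -0.08 0 0; 0.72 0 0 0 -0.12 0 0; 0.72 0 0 0 -0.12 0 0; 0.72 0 0 0 -0.12 0 0")

```text
time_s: 24.4
tool_pos: [0.6957, -0.0361, 0.2667]
tool_rot: [-3.071, 0.002, 1.775]
ft_force: [-0.3, 0.5, 0.1]
width: 0.278
grasp_force: 0.0
```

```bash
python3 - <<'E'
from h import *
st(); print(bot.get_state()["dq"].round(3)); print(bot.finish_job())
E
```

```text
t 24.4 chest [ 94.7  -0.5 266.7] rot [-3.071e+00  2.000e-03  1.775e+00] F [-0.2  0.5  0.1] w 0.278 g 0.0 q [-0.04  0.55  0.6   1.69 -0.02  1.32]
[ 0.006  0.041  0.101  0.012  0.    -0.001]
the job is handed in; nothing more can be done
None
```

The job is handed in at 24.4 s on the robot's clock, no verdict shown: bolt drawn about 27 mm, lid raised to the second catch, hidden catch pushed to its end stop, lid left open at about 56° by arm position, robot clear, wares untouched.

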